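Mount the winder reel and turn it by hand to check that it runs free

TASK

Fit the loose reel onto the spindle of the blue ribbon winder: set it down lightly and turn it until its recess drops over the driving bar and it sits fully home. Then bring its orange finger peg to the red pointer and, from there, turn the reel by hand one full turn anticlockwise (seen from above) to check that it runs free, leaving it at rest with the peg at the pointer again. Never force the reel against the winder (a few newtons are enough), and leave the other things on the table alone.

Things in the scene. Friction and masses are not known exactly. Their poses are not given: they have to be found in the camera images.
- stand: Ribbon winder, fixed to the table: round blue foot 132 mm across with an upright greased spindle in the middle. Origin: centre of its underside, on the spindle axis, on the table. Its -x axis points to the red pointer. The spindle turns endlessly in a bearing with an even drag of about 0.06 N m (about 1 N at the reel's peg), so it stops where it is left.
- pointer_tip (a point): Top of the winder's red pointer, on a short post 83 mm from the spindle axis, 51 mm above the table, just clear of the mounted reel's rim (radius 70 mm).
- bar_top (a point): On the spindle axis, 47 mm above the table: level of the top of the brass driving bar (30 mm long, 4 wide, 7 high), which lies across a steel flange (60 mm across, upper face 40 mm above the table) and turns with the spindle. It starts at an unknown angle, 0.5 to 1.07 rad anticlockwise of the stand's x axis. Twisting the reel on it drags it along if pressed hard, not below about 15 N.
- spindle_tip (a point): Top of the spindle's shaft (12 mm across, tip tapered over 5 mm), on its axis, 82 mm above the table.
- reel_hub (a point): On the axis of the loose reel, 42 mm above its underside, where the hub is gripped; z up, x towards the peg. The reel (0.45 kg, give or take a fifth) lies flat: aluminium disc 140 mm across, 10 thick, and a black hub 34 mm across, rising to 60 mm above the underside. Fully home on the flange this point is 82 mm above the table; resting on top of the bar, 89 mm.
- reel_bore (a point): Centre of the reel's underside. From here upwards: a cross-shaped recess, 11 mm wide and 10 deep, that takes the driving bar (arms along the reel's x and y axes, so it fits every quarter turn, with about 0.2 rad of play either way), then a bore 15 mm across for the shaft, up to 52 mm above the underside, closed above.
- reel_peg (a point): Half-way up the reel's orange smooth finger peg: an upright cylinder 14 mm across at 56 mm from the reel's axis along its x axis, reaching from 10 to 50 mm above the reel's underside; this point is 30 mm above it.
- toy_mid (a point): Middle of a wooden toy animal, 18x68x76 mm, bystander.
- kraft_tape_mid (a point): Middle of a brown roll of tape, 68x73x24 mm, bystander.
- ink_mid (a point): Middle of a dark blue ink bottle, 46x46x57 mm, bystander.
- eraser_block_mid (a point): Middle of a blue and white eraser, 22x55x12 mm, bystander.
There are look-alikes about, which are no part of the job. There is more than one size of the part that bears reel_hub; the job needs the smaller.

How it is judged:
On the way, in this order (a step that is already met when the one before it is completed fails the run):
1. the reel sits fully home on the spindle, its recess over the driving bar (z of reel_hub in the frame of stand between 0.079 and 0.0845 m and horizontal distance between reel_hub and spindle_tip below 0.003 m and angle between reel_hub's own z axis and vertical below 0.06 rad), for 0.2 s.
2. still home, the peg is at the red pointer (all of step 1 and x of reel_peg in the frame of stand below -0.03 m and y of reel_peg in the frame of stand between -0.01 and 0.01 m), for 0.05 s.
3. a quarter turn on anticlockwise, still home (all of step 1 and y of reel_peg in the frame of stand below -0.03 m and x of reel_peg in the frame of stand between -0.02 and 0.02 m).
4. half a turn, still home (all of step 1 and x of reel_peg in the frame of stand above 0.03 m and y of reel_peg in the frame of stand between -0.02 and 0.02 m).
5. three quarters of a turn, still home (all of step 1 and y of reel_peg in the frame of stand above 0.03 m and x of reel_peg in the frame of stand between -0.02 and 0.02 m).
6. the full turn done, the peg at the pointer again (all of step 2), for 0.05 s.
At the end, for the whole second after the job is handed in: The reel sits fully home on the flange (hub point at most 84.5 mm above the table, within 3 mm of the spindle axis, upright within 0.06 rad), at rest, with its peg at the pointer side of the stand, within 10 mm of the line from the axis to the pointer (all of step 6 and angular speed of reel below 0.1 rad/s and linear speed of reel below 0.02 m/s); the robot touches nothing.
It fails at once if the reel is pressed against the winder with more than 40 N (contact force between reel and stand above 40 N).
It fails at once if a bystander is moved by more than 20 mm (distance of any of toy_mid, kraft_tape_mid, ink_mid, eraser_block_mid from where it was at the start of the episode above 0.02 m).
It also fails if it takes over 72 s, if anything falls off the work surface, if the arm or the gripper's body presses on something with over 40 N, if the wrist force passes 120 N, or if a joint passes its speed limit or range.

ROBOT

A 6-joint arm with a two-finger parallel gripper is mounted at the origin on a cart in front of the work surface, level with it; the furniture and walls round the work are solid. World frame = base frame: x ahead of the robot, y to its left, z up, the work surface at z = 0. Lengths are in m, angles in rad, forces in N, time in s.
With the tool pointing down it reaches from about 0.325 to 0.9 m from the base axis. Payload 6.1 kg.
Tool frame: the origin (TCP) lies between the finger pads; the fingertips stand 25 mm ahead of it and the grasp point (between the pads) lies 6 mm ahead of it; z points along the fingers, y is the line along which they close (so a half turn about z gives the same grasp; the last joint's range is limited). The gripper opens to 87 mm and grips with 3 to 60 N. Pads are 19 mm wide; open, the fingers measure 117 mm over their backs; the gripper's body (75 mm by 190 mm) begins 51 mm behind the grasp point.
Start: joints at [1.205, 0.22, 1.526, -0, 1.395, -0.126], TCP at [0.148, 0.607, 0.248] pointing down, gripper open.
Joint ranges: [-2.98, 2.98], [-0.91, 2.08], [0.09, 2.57], [-1.24, 4.39], [0.2, 2.65], [-2.68, 2.68]. Speed limits (rad/s): [2.57, 2.57, 3.01, 3.14, 3.14, 3.14].

INTERFACE

Orientations are given as a rotation vector (axis times angle).
In Python, from cell import status, get_image, env, spotter gives the robot as it stands.
- The arm moves only by the tool arm_command, never from a script. Its argument "targets" is a list of rows, each an object of numbers: "grip": the gripper's target within -1 to 1 (shut at 1, half-way at 0, fully open at -1); "x", "y", "z": the shift along the world's x, y, z in m; "rx", "ry", "rz": the turn, a rotation vector about the world's x, y, z in degrees. In form: [{"grip": .., "x": .., "y": .., "z": .., "rx": .., "ry": .., "rz": ..}, ...]. A call has 1 to 8 rows; each row is the pose to reach, as a shift and turn from the pose commanded when the call began; what a row does not reach only later rows make up. A row lasts 1/8 s, in which the tool goes at most 62.5 mm and 10.7 degrees, less where a joint would pass 70% of its speed; a pose out of reach is approached as far as the arm can. A call with a gripper value outside its range is refused whole. The fingers move at their own pace and stop on an object; "newtons" is the grip in N (left out, the last holds). Time passes only in rows, so rows that repeat a pose let the fingers close. It gives the time, the measured TCP pose, the force, the opening and the grip force at its end, in the units of the state.
- status.observe(): the state, without advancing time (a new reading comes with each control period).
- get_image(name): name is "scene" or "top" or "wrist"; returns a dict with "color" (400x640x3 uint8, blue, green, red), "mtx" (3x3 intrinsics, pixels), "R" (3x3) and "t" (3): a world point X has camera coordinates R X + t; the wrist camera has in their place "T_tool_cam" (4x4, takes a point from camera to tool coordinates, whose origin is the TCP and whose axes are the flange's). Camera axes: x right, y down, z forward; pixel columns grow to the right and rows downward; lengths in m; the calibration is good to about 2 mm. A picture is of the moment at which its call begins: read the wrist's pose just before it. There is no depth.
- env.finish_job(): hands the job in; it is judged then, once.
Trained networks look in a picture, given as the dict that the camera call returned (one of the last four; its "shot" number tells which), for a name from the list of things; names that differ only in an ending like _2 or _b are one class to them, and where a whole thing is asked for, a point or a joint stands for the part that bears it (a point fixed in the world has none). Each returns a list of dicts, best first, with "score" (0 to 1); they miss things now and then, are a little off and sometimes report something else, mostly with a low value. They report only what shows in the picture. A call takes as long as a camera call. They do not tell look-alikes from the thing itself.
- spotter.recognise(picture, query): "box" ([centre column, centre row, width, height] as shares, 0 to 1, of the picture: columns of its width, rows of its height, round what is visible of it).
- spotter.tip_of(picture, query): "location" ([column, row] as shares, 0 to 1, of the picture: columns of its width, rows of its height: a listed point, or the origin of a listed thing).
The state is a dict: "time_s": time; "joint_positions": joint angles; "qd": joint speeds; "tau": joint torques, N m; "tool_pos": TCP position; "orientation": TCP orientation; "wrist_force": force on the tool from outside, world axes, zero at the start; "moment": the same for the moment, N m; "grip_width": opening from 0.0 (shut) to 1.0 (fully open); "gripper_force": force on a finger pad.
Only numpy, scipy, OpenCV 4.12 (cv2) and the standard library are available. Lean on these libraries where they do the work, as an engineer would, in place of code of your own. Each camera call takes 0.05 s, during which the arm holds its last target. There are 200 camera calls.

## Working session

There is one attempt and no reset: what is moved stays moved. The work goes in short steps, Python scripts to look and compute and a tool call to move; the robot and the scene stay as the last step left them, time stands still between calls to the robot, and variables do not carry over. Pictures are saved under pics/ and viewed, at most 10 in all, crops included, and the job is handed in when it is done.

Besides the shell and the picture viewer there is one more tool, called after ">>>" by a JSON object that holds its "method" and its "body", one argument or row to a line. arm_command: Moves the arm, as the interface text tells. Its arguments: {"type":"object","properties":{"targets":{"type":"array","items":{"type":"object","properties":{"grip":{"type":"number"},"x":{"type":"number"},"y":{"type":"number"},"z":{"type":"number"},"rx":{"type":"number"},"ry":{"type":"number"},"rz":{"type":"number"}}}},"newtons":{"type":"number"}},"required":["targets"]}

```bash
mkdir -p pics; ls
cat > h.py <<'E'
import numpy as np, cv2
from scipy.spatial.transform import Rotation as Ro
from cell import status,get_image,env,spotter
def cam(p,s=None):
    if 'R' in p: return np.array(p['mtx']),np.array(p['R']),np.array(p['t']).ravel()
    T=np.eye(4);T[:3,:3]=Ro.from_rotvec(s['orientation']).as_matrix();T[:3,3]=s['tool_pos']
    C=np.linalg.inv(T@np.array(p['T_tool_cam']));return np.array(p['mtx']),C[:3,:3],C[:3,3]
def back(p,uv,z,s=None):
    K,R,t=cam(p,s);d=R.T@np.linalg.inv(K)@np.array([uv[0],uv[1],1.]);c=-R.T@t
    return c+d*(z-c[2])/d[2]
def proj(p,X,s=None):
    K,R,t=cam(p,s);q=K@(R@np.array(X)+t);return q[:2]/q[2]
def tip(p,q,z,s=None,n=3):
    for r in spotter.tip_of(p,q)[:n]:
        uv=np.array(r['location'])*[640,400];print(q,round(r['score'],2),uv.round(1),back(p,uv,z,s).round(4))
E
python3 - <<'E'
from h import *
for n in['top','scene']:
    p=get_image(n);cv2.imwrite(f'pics/{n}0.png',p['color'])
    K,R,t=cam(p);print(n,(-R.T@t).round(3))
    for q,z in[('stand',0),('spindle_tip',.082),('pointer_tip',.051),('reel_hub',.042),('reel_peg',.03),('reel_bore',0)]: tip(p,q,z)
s=status.observe();print(s)
E
```

```text
pics
top [0.34  0.02  1.322]
stand 0.89 [389.6 233.8] [ 0.5272 -0.2056  0.    ]
spindle_tip 0.85 [392.8 226.6] [ 0.535  -0.2007  0.082 ]
pointer_tip 0.65 [390.9 261.3] [ 0.4452 -0.1983  0.051 ]
pointer_tip 0.44 [316.4 232.6] [0.5222 0.0031 0.051 ]
reel_hub 0.95 [269.  218.5] [0.5618 0.1335 0.042 ]
reel_hub 0.58 [201.6 156.3] [0.7381 0.3269 0.042 ]
reel_peg 0.97 [268.9 200.4] [0.6153 0.136  0.03  ]
reel_peg 0.83 [184.4 176.4] [0.6825 0.3748 0.03  ]
reel_bore 0.96 [268.6 223.5] [0.5548 0.138  0.    ]
reel_bore 0.62 [204.9 161.4] [0.7359 0.3266 0.    ]
reel_bore 0.61 [287.4 151.5] [0.7684 0.0883 0.    ]
scene [-0.162 -0.96   0.777]
stand 0.85 [346.6 265.5] [ 0.5213 -0.2234  0.    ]
stand 0.28 [284.5 213.5] [0.5497 0.1208 0.    ]
spindle_tip 0.63 [343.8 236.1] [ 0.5313 -0.1981  0.082 ]
pointer_tip 0.96 [321.4 257.1] [ 0.4484 -0.2012  0.051 ]
pointer_tip 0.58 [284.7 211.1] [0.5119 0.0616 0.051 ]
reel_hub 0.97 [291.1 161.9] [0.7586 0.3696 0.042 ]
reel_hub 0.7 [298.5 197.9] [0.6064 0.1155 0.042 ]
reel_hub 0.62 [345.  262.8] [ 0.4888 -0.2518  0.042 ]
reel_peg 0.93 [274.8 165.2] [0.7059 0.407
[... 197 characters left out ...]
6395 0.1654 0.    ]
{'time_s': 0.7, 'joint_positions': array([ 1.20488860e+00,  2.20347759e-01,  1.52646845e+00, -1.13512430e-05,
        1.39469925e+00, -1.26097763e-01]), 'qd': array([ 0.00017557, -0.00185461,  0.00014052,  0.00264229, -0.00064565,
       -0.00076799]), 'tau': array([-8.47960800e-04, -4.94420743e+01, -3.87613285e+01,  6.97070570e-02,
        4.70422965e-02,  2.12190389e-05]), 'tool_pos': array([0.14845834, 0.60712277, 0.24758676]), 'orientation': array([3.75783981e-01, 3.11900698e+00, 1.13334001e-04]), 'wrist_force': array([-0.35747377,  0.34662486, -0.58780449]), 'moment': array([0.01133094, 0.00251324, 0.02265427]), 'gripper_force': 0.0, 'grip_width': 1.0002786272623934}
```

View pics/top0.png

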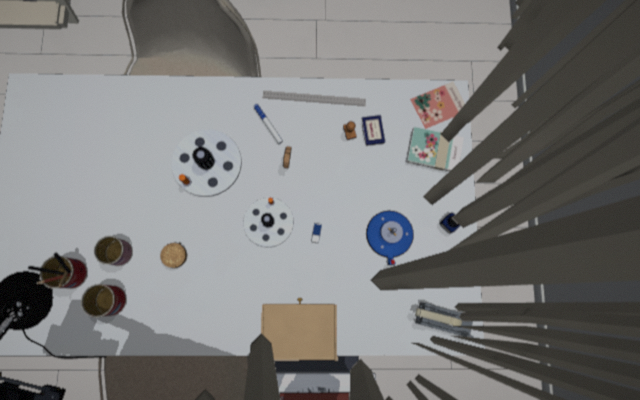

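View pics/scene0.png

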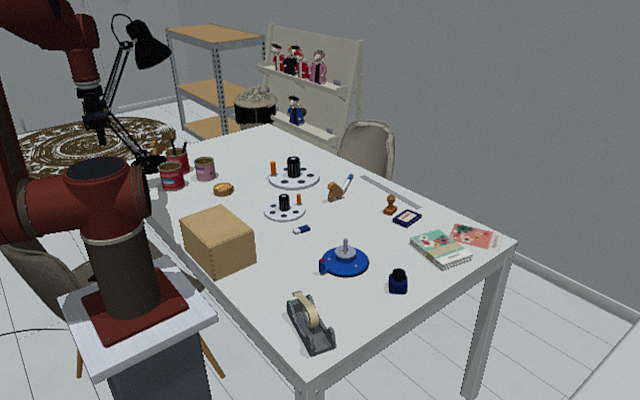

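The top view shows the small reel at (268,222) with its peg at (271,200), and the stand at (390,233) with its pointer at (391,262). The big look-alike reel is at (207,162). The scene view shows open space above the table. I'm going above the small reel now.

>>> {"method": "arm_command", "body": {
  "targets": [
    {"x":0.05,"y":-0.058,"rz":-10},
    {"x":0.1,"y":-0.116,"rz":-20},
    {"x":0.15,"y":-0.174,"rz":-30},
    {"x":0.2,"y":-0.232,"rz":-40},
    {"x":0.25,"y":-0.29,"rz":-50},
    {"x":0.3,"y":-0.348,"rz":-60},
    {"x":0.35,"y":-0.406,"rz":-70},
    {"x":0.39,"y":-0.46,"rz":-80}
  ]
}}

```text
invalid input
```

>>> {"method": "arm_command", "body": {
  "targets": [
    {"x":0.01,"y":-0.01,"rz":-10},
    {"x":0.01,"y":-0.01,"rz":-20},
    {"x":0.01,"y":-0.01,"rz":-30},
    {"x":0.01,"y":-0.01,"rz":-40},
    {"x":0.01,"y":-0.01,"rz":-50},
    {"x":0.01,"y":-0.01,"rz":-60},
    {"x":0.01,"y":-0.01,"rz":-70},
    {"x":0.01,"y":-0.01,"rz":-80}
  ]
}}

```text
invalid input
```

>>> {"method": "arm_command", "body": {
  "targets": [
    {"rz":-10},
    {"rz":-20},
    {"rz":-30},
    {"rz":-36},
    {"rz":-36,"grip":-0.1},
    {"rz":-36}
  ]
}}

```text
invalid input
```

Run:
```python
from h import *
s=status.observe();print(s['time_s'],s['tool_pos'],s['orientation'],s['joint_positions'],s['grip_width'],s['wrist_force'])
M=Ro.from_rotvec(s['orientation']).as_matrix();print(M.round(3))
p=get_image('wrist');cv2.imwrite('pics/w1.png',p['color']);print(np.array(p['T_tool_cam']).round(3))
for q,z in[('reel_hub',.042),('reel_peg',.03),('reel_bore',0)]: tip(p,q,z,s)
```

```text
0.7 [0.14845834 0.60712277 0.24758676] [3.75783981e-01 3.11900698e+00 1.13334001e-04] [ 1.20488860e+00  2.20347759e-01  1.52646845e+00 -1.13512430e-05
  1.39469925e+00 -1.26097763e-01] 1.0002786272623934 [-0.35747377  0.34662486 -0.58780449]
[[-0.971  0.238  0.   ]
 [ 0.238  0.971  0.   ]
 [-0.     0.    -1.   ]]
[[ 0.001 -0.965 -0.263  0.072]
 [ 1.     0.001  0.001  0.   ]
 [-0.001 -0.263  0.965 -0.136]
 [ 0.     0.     0.     1.   ]]
```

View pics/w1.png

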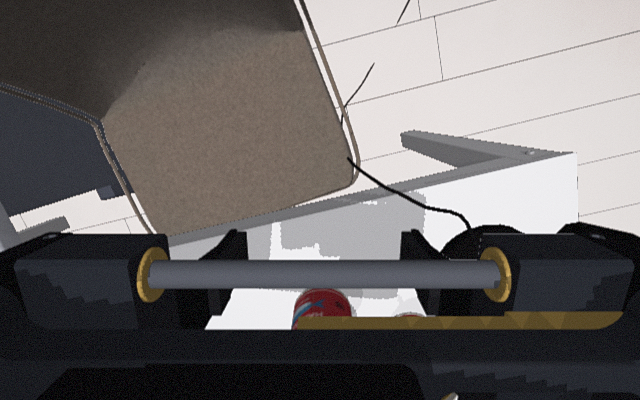

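The wrist view still shows the start pose, so the moves were refused. I'll resend them with every field filled in.

>>> {"method": "arm_command", "body": {
  "targets": [
    {"grip":-1,"x":0.05,"y":-0.058,"z":0,"rx":0,"ry":0,"rz":-10},
    {"grip":-1,"x":0.1,"y":-0.116,"z":0,"rx":0,"ry":0,"rz":-20},
    {"grip":-1,"x":0.15,"y":-0.174,"z":0,"rx":0,"ry":0,"rz":-30},
    {"grip":-1,"x":0.2,"y":-0.232,"z":0,"rx":0,"ry":0,"rz":-40},
    {"grip":-1,"x":0.25,"y":-0.29,"z":0,"rx":0,"ry":0,"rz":-50},
    {"grip":-1,"x":0.3,"y":-0.348,"z":0,"rx":0,"ry":0,"rz":-60},
    {"grip":-1,"x":0.35,"y":-0.406,"z":0,"rx":0,"ry":0,"rz":-70},
    {"grip":-1,"x":0.39,"y":-0.46,"z":0,"rx":0,"ry":0,"rz":-80}
  ],
  "newtons": 20
}}

```text
time_s: 1.9
tool_pos: [0.4747, 0.2255, 0.2479]
orientation: [2.299, 2.141, 0.002]
wrist_force: [0.9, 1.0, 0.5]
grip_width: 0.997
gripper_force: 0.0
```

>>> {"method": "arm_command", "body": {
  "targets": [
    {"grip":-0.1,"x":-0.03,"y":0.01,"z":0,"rx":0,"ry":0,"rz":-10},
    {"grip":-0.1,"x":-0.07,"y":0.03,"z":0,"rx":0,"ry":0,"rz":-20},
    {"grip":-0.1,"x":-0.07,"y":0.03,"z":0,"rx":0,"ry":0,"rz":-30},
    {"grip":-0.1,"x":-0.07,"y":0.03,"z":0,"rx":0,"ry":0,"rz":-40},
    {"grip":-0.1,"x":-0.07,"y":0.03,"z":0,"rx":0,"ry":0,"rz":-50},
    {"grip":-0.1,"x":-0.07,"y":0.03,"z":0,"rx":0,"ry":0,"rz":-60},
    {"grip":-0.1,"x":-0.07,"y":0.03,"z":0,"rx":0,"ry":0,"rz":-70},
    {"grip":-0.1,"x":-0.07,"y":0.03,"z":0,"rx":0,"ry":0,"rz":-80}
  ]
}}

```text
time_s: 2.9
tool_pos: [0.4035, 0.2572, 0.2477]
orientation: [-3.137, -0.163, -0.0]
wrist_force: [0.0, 0.4, -0.6]
grip_width: 0.552
gripper_force: 0.0
```

>>> {"method": "arm_command", "body": {
  "targets": [
    {"grip":-0.1,"x":0,"y":0,"z":0,"rx":0,"ry":0,"rz":-10},
    {"grip":-0.1,"x":0,"y":0,"z":0,"rx":0,"ry":0,"rz":-20},
    {"grip":-0.1,"x":0,"y":0,"z":0,"rx":0,"ry":0,"rz":-30},
    {"grip":-0.1,"x":0,"y":0,"z":0,"rx":0,"ry":0,"rz":-36},
    {"grip":-0.1,"x":0,"y":0,"z":0,"rx":0,"ry":0,"rz":-36},
    {"grip":-0.1,"x":0,"y":0,"z":0,"rx":0,"ry":0,"rz":-36}
  ]
}}

```text
time_s: 3.65
tool_pos: [0.4035, 0.2572, 0.2476]
orientation: [-3.037, 0.803, -0.0]
wrist_force: [-0.3, 0.6, 0.3]
grip_width: 0.552
gripper_force: 0.0
```

Run:
```python
from h import *
s=status.observe();print(s['time_s'],s['tool_pos'],s['orientation'],s['joint_positions'],s['grip_width'],s['wrist_force'])
M=Ro.from_rotvec(s['orientation']).as_matrix();print(np.arctan2(M[1,1],M[0,1]))
p=get_image('wrist');cv2.imwrite('pics/w2.png',p['color'])
for q,z in[('reel_hub',.042),('reel_peg',.03),('reel_bore',0)]: tip(p,q,z,s)
```

```text
3.65 [0.40349062 0.25720115 0.24760758] [-3.03709133e+00  8.03083378e-01 -1.83672287e-04] [ 4.02468041e-01 -1.37456995e-01  1.89570294e+00  2.12737057e-05
  1.38318232e+00  2.49027748e+00] 0.5517340894170016 [-0.31990076  0.62001128  0.29320261]
-2.0878133981001916
reel_peg 0.74 [89.6  5.5] [0.677  0.3759 0.03  ]
reel_bore 0.81 [347.6   0.6] [0.5588 0.1395 0.    ]
```

View pics/w2.png

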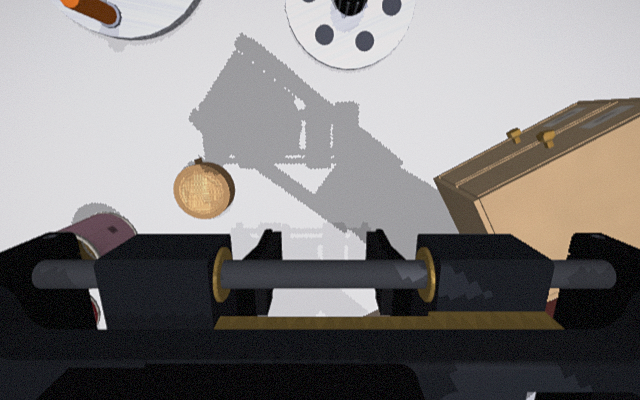

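The wrist view shows the small reel only at the top edge, around (350,10), so the move fell short. I'll go closer.

>>> {"method": "arm_command", "body": {
  "targets": [
    {"grip":-0.1,"x":0.035,"y":-0.035,"z":0,"rx":0,"ry":0,"rz":0},
    {"grip":-0.1,"x":0.07,"y":-0.07,"z":0,"rx":0,"ry":0,"rz":0},
    {"grip":-0.1,"x":0.07,"y":-0.07,"z":0,"rx":0,"ry":0,"rz":0},
    {"grip":-0.1,"x":0.07,"y":-0.07,"z":0,"rx":0,"ry":0,"rz":0}
  ]
}}

```text
time_s: 4.35
tool_pos: [0.4731, 0.1874, 0.2473]
orientation: [-3.036, 0.807, 0.002]
wrist_force: [-0.5, 0.1, -0.7]
grip_width: 0.546
gripper_force: 0.0
```

Run:
```python
from h import *
s=status.observe();print(s['time_s'],s['tool_pos'])
p=get_image('wrist');cv2.imwrite('pics/w3.png',p['color'])
for q,z in[('reel_hub',.042),('reel_peg',.03),('reel_bore',0)]: tip(p,q,z,s)
# rim fit: white disc
g=cv2.cvtColor(p['color'],cv2.COLOR_BGR2HSV)
m=cv2.inRange(g,(3,150,120),(20,255,255));n,l,st,c=cv2.connectedComponentsWithStats(m)
print([(c[i].round(1),st[i]) for i in range(1,n) if st[i][4]>60])
```

```text
4.35 [0.47310351 0.18735203 0.24731053]
reel_hub 0.74 [326.   88.3] [0.5579 0.1366 0.042 ]
reel_hub 0.65 [68.8 20.8] [0.7391 0.3268 0.042 ]
reel_peg 0.85 [ 82.8 109.1] [0.6726 0.3792 0.03  ]
reel_peg 0.81 [305.5  36.7] [0.6132 0.1296 0.03  ]
reel_bore 0.64 [109.2  40.2] [0.7266 0.3222 0.    ]
reel_bore 0.63 [324.9  92.4] [0.5573 0.138  0.    ]
[(array([303.8,  33.1]), array([298,  26,  13,  15, 149], dtype=int32)), (array([ 62.8, 106.7]), array([ 53,  98,  20,  19, 282], dtype=int32))]
```

View pics/w3.png

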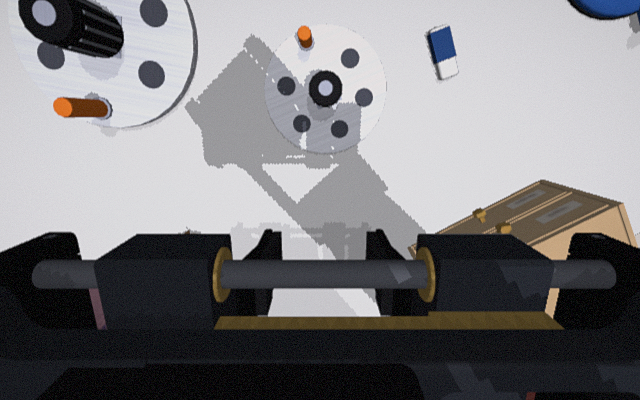

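The wrist view shows the small reel at (325,88) with its peg at (304,35), the eraser at (442,52) and the box at lower right. I'll go over the hub and down.

>>> {"method": "arm_command", "body": {
  "targets": [
    {"grip":-0.1,"x":0.045,"y":-0.025,"z":0,"rx":0,"ry":0,"rz":0},
    {"grip":-0.1,"x":0.085,"y":-0.05,"z":-0.03,"rx":0,"ry":0,"rz":0},
    {"grip":-0.1,"x":0.085,"y":-0.05,"z":-0.08,"rx":0,"ry":0,"rz":0},
    {"grip":-0.1,"x":0.085,"y":-0.05,"z":-0.13,"rx":0,"ry":0,"rz":0},
    {"grip":-0.1,"x":0.085,"y":-0.05,"z":-0.17,"rx":0,"ry":0,"rz":0},
    {"grip":-0.1,"x":0.085,"y":-0.05,"z":-0.199,"rx":0,"ry":0,"rz":0},
    {"grip":-0.1,"x":0.085,"y":-0.05,"z":-0.199,"rx":0,"ry":0,"rz":0},
    {"grip":-0.1,"x":0.085,"y":-0.05,"z":-0.199,"rx":0,"ry":0,"rz":0}
  ]
}}

```text
time_s: 5.55
tool_pos: [0.5593, 0.1378, 0.0499]
orientation: [-3.036, 0.805, -0.003]
wrist_force: [0.5, -0.2, 0.5]
grip_width: 0.549
gripper_force: 0.0
```

>>> {"method": "arm_command", "body": {
  "targets": [
    {"grip":0.5,"x":0,"y":0,"z":0,"rx":0,"ry":0,"rz":0},
    {"grip":0.5,"x":0,"y":0,"z":0,"rx":0,"ry":0,"rz":0},
    {"grip":0.5,"x":0,"y":0,"z":0,"rx":0,"ry":0,"rz":0}
  ],
  "newtons": 25
}}

```text
time_s: 5.92
tool_pos: [0.5593, 0.137, 0.0501]
orientation: [-3.036, 0.806, -0.003]
wrist_force: [-2.0, -1.8, 6.8]
grip_width: 0.391
gripper_force: 25.0
```

Gripped: the 34 mm width matches the hub. Next I'll centre the hub along the other axis by regripping 90° round, then come back.

>>> {"method": "arm_command", "body": {
  "targets": [
    {"grip":-0.1,"x":0,"y":0,"z":0,"rx":0,"ry":0,"rz":0},
    {"grip":-0.1,"x":0,"y":0,"z":0,"rx":0,"ry":0,"rz":10},
    {"grip":-0.1,"x":0,"y":0,"z":0,"rx":0,"ry":0,"rz":20},
    {"grip":-0.1,"x":0,"y":0,"z":0,"rx":0,"ry":0,"rz":30},
    {"grip":-0.1,"x":0,"y":0,"z":0,"rx":0,"ry":0,"rz":40},
    {"grip":-0.1,"x":0,"y":0,"z":0,"rx":0,"ry":0,"rz":50},
    {"grip":-0.1,"x":0,"y":0,"z":0,"rx":0,"ry":0,"rz":60},
    {"grip":-0.1,"x":0,"y":0,"z":0,"rx":0,"ry":0,"rz":70}
  ]
}}

```text
time_s: 6.92
tool_pos: [0.5585, 0.1373, 0.0485]
orientation: [-2.946, -1.089, -0.0]
wrist_force: [0.6, 0.1, 0.3]
grip_width: 0.551
gripper_force: 0.0
```

>>> {"method": "arm_command", "body": {
  "targets": [
    {"grip":-0.1,"x":0,"y":0,"z":0,"rx":0,"ry":0,"rz":10},
    {"grip":-0.1,"x":0,"y":0,"z":0,"rx":0,"ry":0,"rz":20},
    {"grip":0.5,"x":0,"y":0,"z":0,"rx":0,"ry":0,"rz":20},
    {"grip":0.5,"x":0,"y":0,"z":0,"rx":0,"ry":0,"rz":20},
    {"grip":-0.1,"x":0,"y":0,"z":0,"rx":0,"ry":0,"rz":20},
    {"grip":-0.1,"x":0,"y":0,"z":0,"rx":0,"ry":0,"rz":10},
    {"grip":-0.1,"x":0,"y":0,"z":0,"rx":0,"ry":0,"rz":0},
    {"grip":-0.1,"x":0,"y":0,"z":0,"rx":0,"ry":0,"rz":-10}
  ]
}}

```text
time_s: 7.92
tool_pos: [0.5585, 0.1372, 0.0485]
orientation: [-3.036, -0.809, -0.0]
wrist_force: [-0.0, -0.2, -0.1]
grip_width: 0.549
gripper_force: 0.0
```

>>> {"method": "arm_command", "body": {
  "targets": [
    {"grip":-0.1,"x":0,"y":0,"z":0,"rx":0,"ry":0,"rz":-10},
    {"grip":-0.1,"x":0,"y":0,"z":0,"rx":0,"ry":0,"rz":-20},
    {"grip":-0.1,"x":0,"y":0,"z":0,"rx":0,"ry":0,"rz":-30},
    {"grip":-0.1,"x":0,"y":0,"z":0,"rx":0,"ry":0,"rz":-40},
    {"grip":-0.1,"x":0,"y":0,"z":0,"rx":0,"ry":0,"rz":-50},
    {"grip":-0.1,"x":0,"y":0,"z":0,"rx":0,"ry":0,"rz":-60},
    {"grip":0.5,"x":0,"y":0,"z":0,"rx":0,"ry":0,"rz":-60},
    {"grip":0.5,"x":0,"y":0,"z":0,"rx":0,"ry":0,"rz":-60}
  ]
}}

```text
time_s: 8.93
tool_pos: [0.5585, 0.1372, 0.0485]
orientation: [-3.037, 0.802, -0.0]
wrist_force: [-0.6, -0.5, 0.5]
grip_width: 0.401
gripper_force: 0.1
```

Run:
```python
from h import *
s=status.observe();print(s['time_s'],s['tool_pos'],s['grip_width'],s['gripper_force'],s['wrist_force'])
M=Ro.from_rotvec(s['orientation']).as_matrix();print(np.arctan2(M[1,1],M[0,1]),s['joint_positions'][[0,5]])
```

```text
8.925 [0.55848711 0.13720986 0.04853605] 0.40125523863566315 0.125180276748722 [-0.63120479 -0.52142865  0.45450387]
-2.0870669363462673 [0.10378243 2.19082099]
```

>>> {"method": "arm_command", "body": {
  "targets": [
    {"grip":0.5,"x":0,"y":0,"z":0,"rx":0,"ry":0,"rz":0},
    {"grip":0.5,"x":0,"y":0,"z":0,"rx":0,"ry":0,"rz":0},
    {"grip":0.5,"x":0,"y":0,"z":0.01,"rx":0,"ry":0,"rz":0},
    {"grip":0.5,"x":0,"y":0,"z":0.04,"rx":0,"ry":0,"rz":0},
    {"grip":0.5,"x":0,"y":0,"z":0.09,"rx":0,"ry":0,"rz":0},
    {"grip":0.5,"x":0,"y":0,"z":0.14,"rx":0,"ry":0,"rz":0},
    {"grip":0.5,"x":-0.01,"y":-0.02,"z":0.19,"rx":0,"ry":0,"rz":0},
    {"grip":0.5,"x":-0.025,"y":-0.05,"z":0.2,"rx":0,"ry":0,"rz":0}
  ],
  "newtons": 30
}}

```text
time_s: 9.93
tool_pos: [0.5353, 0.0872, 0.2537]
orientation: [-3.035, 0.803, -0.012]
wrist_force: [0.6, -0.9, -4.4]
grip_width: 0.386
gripper_force: 30.0
```

>>> {"method": "arm_command", "body": {
  "targets": [
    {"grip":0.5,"x":-0.02,"y":-0.04,"z":0,"rx":0,"ry":0,"rz":0},
    {"grip":0.5,"x":-0.045,"y":-0.09,"z":0,"rx":0,"ry":0,"rz":0},
    {"grip":0.5,"x":-0.07,"y":-0.14,"z":0,"rx":0,"ry":0,"rz":0},
    {"grip":0.5,"x":-0.095,"y":-0.19,"z":0,"rx":0,"ry":0,"rz":0},
    {"grip":0.5,"x":-0.115,"y":-0.223,"z":0,"rx":0,"ry":0,"rz":0},
    {"grip":0.5,"x":-0.115,"y":-0.223,"z":0,"rx":0,"ry":0,"rz":0},
    {"grip":0.5,"x":-0.115,"y":-0.223,"z":0,"rx":0,"ry":0,"rz":0}
  ]
}}

```text
time_s: 10.8
tool_pos: [0.4184, -0.1355, 0.2486]
orientation: [-3.036, 0.807, -0.0]
wrist_force: [-0.4, 0.3, -3.0]
grip_width: 0.388
gripper_force: 30.0
```

Run:
```python
from h import *
s=status.observe();print(s['time_s'],s['tool_pos'],s['grip_width'],s['gripper_force'],s['wrist_force'],s['moment'],s['joint_positions'])
M=Ro.from_rotvec(s['orientation']).as_matrix();print(np.arctan2(M[1,1],M[0,1]))
p=get_image('wrist');cv2.imwrite('pics/w4.png',cv2.resize(p['color'][:230],(800,288)))
for q,z in[('stand',0),('spindle_tip',.082),('bar_top',.047),('pointer_tip',.051)]: tip(p,q,z,s)
np.save('w4.npy',{'p':p,'s':s},allow_pickle=True)
p=get_image('top')
h=s['tool_pos'][2]-.008
for q,z in[('reel_hub',h),('reel_peg',h-.012),('spindle_tip',.082),('bar_top',.047)]: tip(p,q,z)
```

```text
10.8 [ 0.41842357 -0.13548473  0.24863362] 0.3883255438441843 30.000203271847568 [-0.36176757  0.2558681  -3.01410773] [ 0.02793202  0.18733022 -0.02331108] [-4.93262263e-01 -2.40814550e-01  1.98202810e+00  6.07927970e-04
  1.40043765e+00  1.59706721e+00]
-2.0904325787551787
stand 0.72 [328.5  65.6] [ 0.5264 -0.2029  0.    ]
spindle_tip 0.65 [332.3  46.2] [ 0.529  -0.2069  0.082 ]
bar_top 0.69 [332.8  56.6] [ 0.526  -0.2069  0.047 ]
pointer_tip 0.94 [368.5 129.9] [ 0.4446 -0.2044  0.051 ]
reel_hub 0.96 [199.8 154.3] [0.6812 0.2837 0.2406]
reel_hub 0.89 [377.1 264.8] [ 0.4213 -0.1337  0.2406]
reel_peg 0.77 [183.7 176.5] [0.6296 0.3219 0.2286]
spindle_tip 0.75 [393.4 230.8] [ 0.5237 -0.2019  0.082 ]
bar_top 0.52 [390.3 232.3] [ 0.5247 -0.1994  0.047 ]
bar_top 0.16 [172.9 250.2] [0.4729 0.3885 0.047 ]
```

View pics/w4.png

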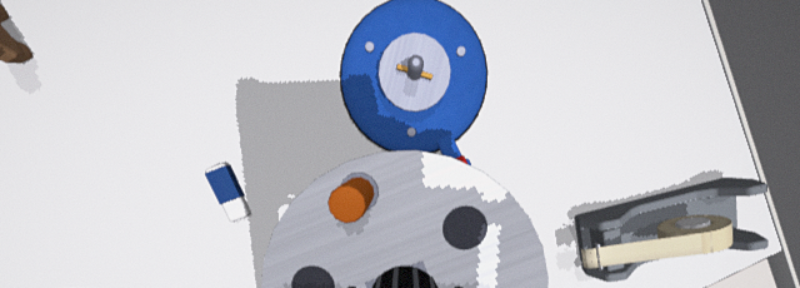

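The wrist view shows the flange at about (331,57) in full-picture pixels, the bar from (318,53) to (346,60), and the pointer at (369,130). The peg top of the held reel is at (279,161). Next I'll measure these properly.

```bash
cat > m.py <<'E'
from h import *
d=np.load('w4.npy',allow_pickle=True).item();p,s=d['p'],d['s'];im=p['color'];g=cv2.cvtColor(im,cv2.COLOR_BGR2HSV)
b=cv2.inRange(g,(100,120,40),(125,255,255));b[:, :260]=0;b[115:]=0
fl=cv2.inRange(g,(0,0,100),(180,70,255))
# flange: non-blue pixels inside foot region
from scipy.optimize import least_squares
def circ(mask_pts,z):
    P=np.array([back(p,q,z,s)[:2] for q in mask_pts])
    f=lambda v:np.hypot(P[:,0]-v[0],P[:,1]-v[1])-v[2]
    r=least_squares(f,[P[:,0].mean(),P[:,1].mean(),.05],loss='soft_l1',f_scale=.001);return r.x.round(4),np.abs(r.fun).mean().round(4)
c,_=cv2.findContours(b,cv2.RETR_CCOMP,cv2.CHAIN_APPROX_NONE)
for k in sorted(c,key=len)[-3:]:
    k=k[:,0];k=k[(k[:,1]<112)&(k[:,1]>1)];print(len(k),k.min(0),k.max(0))
    for z in(.02,.03,.04):print(z,circ(k,z))
y=cv2.inRange(g,(12,110,80),(32,255,255));y[80:]=0;y[:,:305]=0;y[:,360:]=0
ys,xs=np.nonzero(y);Q=np.array([back(p,q,.045,s)[:2] for q in zip(xs,ys)])
u,S,v=np.linalg.svd(Q-Q.mean(0));print('bar',len(xs),Q.mean(0),np.arctan2(v[0,1],v[0,0]))
pb=s['tool_pos'][2]-.0485
o=cv2.inRange(g,(5,180,120),(16,255,255));n,l,st,cc=cv2.connectedComponentsWithStats(o);i=1+st[1:,4].argmax();print(st[i],cc[i])
for uv,z in[((279,161.5),pb+.05),(cc[i],pb+.04)]:
    v=back(p,uv,z,s)[:2]-s['tool_pos'][:2];print('peg',np.hypot(*v),np.arctan2(v[1],v[0]))
v=back(p,(368.5,129.9),.051,s);print(v)
E
python3 m.py
```

```text
25 [291  32] [299  42]
0.02 (array([ 0.5667, -0.1842,  0.0046]), np.float64(0.0002))
0.03 (array([ 0.5643, -0.1838,  0.0045]), np.float64(0.0002))
0.04 (array([ 0.5619, -0.1834,  0.0043]), np.float64(0.0002))
175 [301  25] [361  89]
0.02 (array([ 0.5293, -0.2076,  0.0321]), np.float64(0.0003))
0.03 (array([ 0.528 , -0.2066,  0.0312]), np.float64(0.0003))
0.04 (array([ 0.5267, -0.2056,  0.0303]), np.float64(0.0002))
235 [273   2] [388 111]
0.02 (array([ 0.5253, -0.2045,  0.063 ]), np.float64(0.0002))
0.03 (array([ 0.524 , -0.2035,  0.0613]), np.float64(0.0002))
0.04 (array([ 0.5228, -0.2026,  0.0596]), np.float64(0.0002))
bar 65 [ 0.52641315 -0.20590292] -2.3583833629087376
[263 143  29  34 684] [277.53070175 161.65935673]
peg 0.05578321518308725 -0.15445350767078295
peg 0.0551922919736443 -0.10808665205854719
[ 0.44459726 -0.20439009  0.051     ]
```

>>> {"method": "arm_command", "body": {
  "targets": [
    {"grip":0.5,"x":0.03,"y":-0.02,"z":0,"rx":0,"ry":0,"rz":9},
    {"grip":0.5,"x":0.06,"y":-0.04,"z":0,"rx":0,"ry":0,"rz":18},
    {"grip":0.5,"x":0.09,"y":-0.06,"z":0,"rx":0,"ry":0,"rz":27},
    {"grip":0.5,"x":0.1085,"y":-0.07,"z":-0.02,"rx":0,"ry":0,"rz":36},
    {"grip":0.5,"x":0.1085,"y":-0.07,"z":-0.05,"rx":0,"ry":0,"rz":45},
    {"grip":0.5,"x":0.1085,"y":-0.07,"z":-0.08,"rx":0,"ry":0,"rz":53},
    {"grip":0.5,"x":0.1085,"y":-0.07,"z":-0.1,"rx":0,"ry":0,"rz":53},
    {"grip":0.5,"x":0.1085,"y":-0.07,"z":-0.1,"rx":0,"ry":0,"rz":53}
  ]
}}

```text
time_s: 12.3
tool_pos: [0.5258, -0.2051, 0.1467]
orientation: [-3.075, -0.629, 0.005]
wrist_force: [0.2, -0.4, -3.4]
grip_width: 0.393
gripper_force: 30.0
```

Run:
```python
from h import *
s=status.observe();print(s['time_s'],s['tool_pos'],s['orientation'],s['wrist_force'],s['moment'])
p=get_image('scene');print([proj(p,(.527,-.2055,z)).round(1) for z in(.04,.06,.082)], [proj(p,np.array(s['tool_pos'])-[0,0,.0485+k]).round(1) for k in(0,-.01)])
c=proj(p,(.527,-.2055,.1)).astype(int);y,x=c[1],c[0]
cv2.imwrite('pics/s5.png',cv2.resize(p['color'][y-55:y+55,x-70:x+70],None,fx=5,fy=5,interpolation=cv2.INTER_CUBIC));print(x-70,y-55)
```

```text
12.3 [ 0.52583779 -0.20510249  0.1466502 ] [-3.07539266 -0.62868815  0.00460918] [ 0.15310882 -0.3598433  -3.41248794] [-0.10515954  0.10089701  0.04703263]
[array([344.2, 250.2]), array([344.3, 244.4]), array([344.4, 237.8])] [array([344.1, 233. ]), array([344.2, 229.9])]
274 177
```

View pics/s5.png

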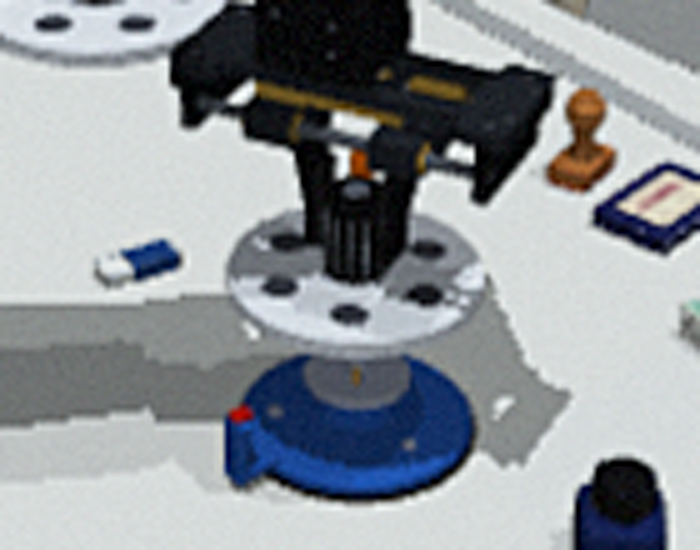

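The scene crop shows the disc centre and foot centre in the same column (about 359 in the crop), so the reel is above the spindle. I'll lower it gently.

>>> {"method": "arm_command", "body": {
  "targets": [
    {"grip":0.5,"x":0,"y":0,"z":-0.01,"rx":0,"ry":0,"rz":0},
    {"grip":0.5,"x":0,"y":0,"z":-0.016,"rx":0,"ry":0,"rz":0},
    {"grip":0.5,"x":0,"y":0,"z":-0.02,"rx":0,"ry":0,"rz":0},
    {"grip":0.5,"x":0,"y":0,"z":-0.024,"rx":0,"ry":0,"rz":0},
    {"grip":0.5,"x":0,"y":0,"z":-0.028,"rx":0,"ry":0,"rz":0},
    {"grip":0.5,"x":0,"y":0,"z":-0.028,"rx":0,"ry":0,"rz":0}
  ]
}}

```text
time_s: 13.1
tool_pos: [0.5267, -0.2057, 0.1201]
orientation: [-3.077, -0.633, 0.001]
wrist_force: [0.2, 0.1, -4.6]
grip_width: 0.387
gripper_force: 30.0
```

>>> {"method": "arm_command", "body": {
  "targets": [
    {"grip":0.5,"x":0,"y":0,"z":-0.005,"rx":0,"ry":0,"rz":0},
    {"grip":0.5,"x":0,"y":0,"z":-0.011,"rx":0,"ry":0,"rz":0},
    {"grip":0.5,"x":0,"y":0,"z":-0.017,"rx":0,"ry":0,"rz":0},
    {"grip":0.5,"x":0,"y":0,"z":-0.022,"rx":0,"ry":0,"rz":0},
    {"grip":0.5,"x":0,"y":0,"z":-0.022,"rx":0,"ry":0,"rz":0}
  ]
}}

```text
time_s: 13.72
tool_pos: [0.5267, -0.2057, 0.0979]
orientation: [-3.077, -0.633, 0.001]
wrist_force: [0.8, 0.1, -3.3]
grip_width: 0.387
gripper_force: 30.0
```

>>> {"method": "arm_command", "body": {
  "targets": [
    {"grip":0.5,"x":0,"y":0,"z":-0.001,"rx":0,"ry":0,"rz":0},
    {"grip":0.5,"x":0,"y":0,"z":-0.002,"rx":0,"ry":0,"rz":0},
    {"grip":0.5,"x":0,"y":0,"z":-0.003,"rx":0,"ry":0,"rz":0},
    {"grip":0.5,"x":0,"y":0,"z":-0.0035,"rx":0,"ry":0,"rz":0},
    {"grip":0.5,"x":0,"y":0,"z":-0.0035,"rx":0,"ry":0,"rz":0}
  ]
}}

```text
time_s: 14.35
tool_pos: [0.527, -0.2058, 0.095]
orientation: [-3.077, -0.633, 0.0]
wrist_force: [0.3, -0.3, -3.8]
grip_width: 0.389
gripper_force: 30.0
```

Height is now .0950 with no contact. I'll keep lowering in small steps.

>>> {"method": "arm_command", "body": {
  "targets": [
    {"grip":0.5,"x":0,"y":0,"z":-0.001,"rx":0,"ry":0,"rz":0},
    {"grip":0.5,"x":0,"y":0,"z":-0.002,"rx":0,"ry":0,"rz":0},
    {"grip":0.5,"x":0,"y":0,"z":-0.0025,"rx":0,"ry":0,"rz":0},
    {"grip":0.5,"x":0,"y":0,"z":-0.0025,"rx":0,"ry":0,"rz":0}
  ]
}}

```text
time_s: 14.85
tool_pos: [0.5269, -0.2058, 0.0925]
orientation: [-3.077, -0.633, 0.0]
wrist_force: [-0.5, -1.1, -4.1]
grip_width: 0.389
gripper_force: 30.0
```

>>> {"method": "arm_command", "body": {
  "targets": [
    {"grip":0.5,"x":0,"y":0,"z":-0.001,"rx":0,"ry":0,"rz":0},
    {"grip":0.5,"x":0,"y":0,"z":-0.002,"rx":0,"ry":0,"rz":0},
    {"grip":0.5,"x":0,"y":0,"z":-0.003,"rx":0,"ry":0,"rz":0},
    {"grip":0.5,"x":0,"y":0,"z":-0.0035,"rx":0,"ry":0,"rz":0},
    {"grip":0.5,"x":0,"y":0,"z":-0.0035,"rx":0,"ry":0,"rz":0}
  ]
}}

```text
time_s: 15.48
tool_pos: [0.5269, -0.2058, 0.089]
orientation: [-3.077, -0.633, 0.0]
wrist_force: [0.7, -0.5, -3.5]
grip_width: 0.385
gripper_force: 30.0
```

Nearly home with no contact force. I'll release so it drops the last bit, then regrip.

>>> {"method": "arm_command", "body": {
  "targets": [
    {"grip":-0.1,"x":0,"y":0,"z":0,"rx":0,"ry":0,"rz":0},
    {"grip":-0.1,"x":0,"y":0,"z":0,"rx":0,"ry":0,"rz":0},
    {"grip":-0.1,"x":0,"y":0,"z":0,"rx":0,"ry":0,"rz":0},
    {"grip":-0.1,"x":0,"y":0,"z":0,"rx":0,"ry":0,"rz":0}
  ]
}}

```text
time_s: 15.98
tool_pos: [0.5272, -0.2059, 0.0893]
orientation: [3.077, 0.633, 0.001]
wrist_force: [-0.8, -0.3, -0.2]
grip_width: 0.546
gripper_force: 0.0
```

```bash
cat > look.py <<'E'
from h import *
import sys
s=status.observe();print(s['time_s'],s['tool_pos'].round(4),s['wrist_force'].round(1),s['joint_positions'][[0,5]],s['grip_width'],s['gripper_force'])
for n in('scene','top','wrist'):
    p=get_image(n)
    if n=='scene' and len(sys.argv)>1:
        cv2.imwrite(f'pics/{sys.argv[1]}.png',cv2.resize(p['color'][190:290,274:414],None,fx=5,fy=5,interpolation=cv2.INTER_CUBIC))
    g=cv2.cvtColor(p['color'],cv2.COLOR_BGR2HSV)
    o=cv2.inRange(g,(4,150,60),(17,255,255));k,l,st,cc=cv2.connectedComponentsWithStats(o)
    ss=s if n=='wrist' else None
    C=np.array([.527,-.2055])
    for i in range(1,k):
        if st[i][4]<4:continue
        v=back(p,cc[i],.07,ss)[:2]-C
        if np.hypot(*v)<.1: print(n,'peg',st[i],v.round(4),'ang',np.arctan2(v[1],v[0]).round(3))
    for r in spotter.tip_of(p,'reel_peg')[:3]:
        v=back(p,np.array(r['location'])*[640,400],.07,ss)[:2]-C
        if np.hypot(*v)<.1: print(n,'net peg',round(r['score'],2),v.round(4),np.arctan2(v[1],v[0]).round(3))
E
python3 look.py s6
```

```text
15.975 [ 0.5272 -0.2059  0.0893] [-0.8 -0.3 -0.2] [-0.51168322  0.65313153] 0.5456431243031113 0.0
scene peg [344 225   4   6  18] [0.0496 0.0505] ang 0.795
scene net peg 0.89 [0.0367 0.0333] 0.737
top peg [376 213   6   5  17] [0.0405 0.0407] ang 0.788
top net peg 0.74 [0.0457 0.0372] 0.684
wrist peg [263 142  36  36 899] [0.038  0.0404] ang 0.816
wrist net peg 0.8 [0.0388 0.039 ] 0.788
```

View pics/s6.png

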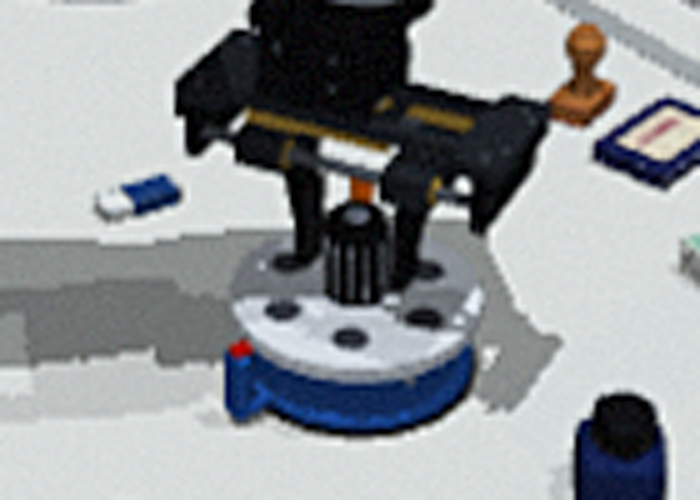

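The scene crop shows the reel seated home on the winder, with the peg at about 0.80 rad. I'll grip and turn it 134° to the pointer.

>>> {"method": "arm_command", "body": {
  "targets": [
    {"grip":0.5,"x":0,"y":0,"z":0,"rx":0,"ry":0,"rz":0},
    {"grip":0.5,"x":0,"y":0,"z":0,"rx":0,"ry":0,"rz":0},
    {"grip":0.5,"x":0,"y":0,"z":0,"rx":0,"ry":0,"rz":0},
    {"grip":0.5,"x":0,"y":0,"z":0,"rx":0,"ry":0,"rz":9},
    {"grip":0.5,"x":0,"y":0,"z":0,"rx":0,"ry":0,"rz":18},
    {"grip":0.5,"x":0,"y":0,"z":0,"rx":0,"ry":0,"rz":27},
    {"grip":0.5,"x":0,"y":0,"z":0,"rx":0,"ry":0,"rz":36},
    {"grip":0.5,"x":0,"y":0,"z":0,"rx":0,"ry":0,"rz":45}
  ],
  "newtons": 20
}}

```text
time_s: 17.27
tool_pos: [0.5274, -0.2062, 0.0891]
orientation: [2.595, 1.768, 0.001]
wrist_force: [2.0, -1.8, -1.8]
grip_width: 0.392
gripper_force: 20.0
```

>>> {"method": "arm_command", "body": {
  "targets": [
    {"grip":0.5,"x":0,"y":0,"z":0,"rx":0,"ry":0,"rz":10},
    {"grip":0.5,"x":0,"y":0,"z":0,"rx":0,"ry":0,"rz":20},
    {"grip":0.5,"x":0,"y":0,"z":0,"rx":0,"ry":0,"rz":30},
    {"grip":0.5,"x":0,"y":0,"z":0,"rx":0,"ry":0,"rz":40},
    {"grip":0.5,"x":0,"y":0,"z":0,"rx":0,"ry":0,"rz":50},
    {"grip":0.5,"x":0,"y":0,"z":0,"rx":0,"ry":0,"rz":60},
    {"grip":0.5,"x":0,"y":0,"z":0,"rx":0,"ry":0,"rz":70},
    {"grip":0.5,"x":0,"y":0,"z":0,"rx":0,"ry":0,"rz":80}
  ]
}}

```text
time_s: 18.27
tool_pos: [0.5269, -0.2064, 0.0891]
orientation: [0.851, 3.024, -0.002]
wrist_force: [-0.1, -2.2, -1.0]
grip_width: 0.385
gripper_force: 20.0
```

>>> {"method": "arm_command", "body": {
  "targets": [
    {"grip":0.5,"x":0,"y":0,"z":0,"rx":0,"ry":0,"rz":9},
    {"grip":0.5,"x":0,"y":0,"z":0,"rx":0,"ry":0,"rz":9},
    {"grip":0.5,"x":0,"y":0,"z":0,"rx":0,"ry":0,"rz":9}
  ]
}}

```text
time_s: 18.65
tool_pos: [0.5269, -0.2063, 0.0891]
orientation: [0.624, 3.079, -0.001]
wrist_force: [-1.0, -3.3, -1.0]
grip_width: 0.39
gripper_force: 20.0
```

```bash
python3 look.py
```

```text
18.65 [ 0.5269 -0.2063  0.0891] [-1.  -3.3 -1. ] [-0.51207296 -1.68258584] 0.38977574343512245 20.001439488441974
scene peg [327 243   5  13  58] [-0.0543  0.0006] ang 3.13
scene net peg 0.95 [-0.0536 -0.0046] -3.056
top net peg 0.83 [-0.0428  0.0054] 3.017
wrist peg [263 142  36  35 888] [-0.0557 -0.    ] ang -3.141
wrist net peg 0.88 [-0.0563  0.0025] 3.097
```

The peg is at the pointer (0 to 2 mm off the line). I'll do the full turn as two 180° strokes, rewinding with the hand open between them.

>>> {"method": "arm_command", "body": {
  "targets": [
    {"grip":-0.1,"x":0,"y":0,"z":0,"rx":0,"ry":0,"rz":0},
    {"grip":-0.1,"x":0,"y":0,"z":0,"rx":0,"ry":0,"rz":0},
    {"grip":-0.1,"x":0,"y":0,"z":0,"rx":0,"ry":0,"rz":-10},
    {"grip":-0.1,"x":0,"y":0,"z":0,"rx":0,"ry":0,"rz":-20},
    {"grip":-0.1,"x":0,"y":0,"z":0,"rx":0,"ry":0,"rz":-30},
    {"grip":-0.1,"x":0,"y":0,"z":0,"rx":0,"ry":0,"rz":-40},
    {"grip":-0.1,"x":0,"y":0,"z":0,"rx":0,"ry":0,"rz":-50},
    {"grip":-0.1,"x":0,"y":0,"z":0,"rx":0,"ry":0,"rz":-60}
  ]
}}

```text
time_s: 19.95
tool_pos: [0.5271, -0.2051, 0.089]
orientation: [-2.083, -2.351, -0.001]
wrist_force: [0.8, 0.0, 0.3]
grip_width: 0.549
gripper_force: 0.0
```

>>> {"method": "arm_command", "body": {
  "targets": [
    {"grip":-0.1,"x":0,"y":0,"z":0,"rx":0,"ry":0,"rz":-10},
    {"grip":-0.1,"x":0,"y":0,"z":0,"rx":0,"ry":0,"rz":-20},
    {"grip":-0.1,"x":0,"y":0,"z":0,"rx":0,"ry":0,"rz":-30},
    {"grip":-0.1,"x":0,"y":0,"z":0,"rx":0,"ry":0,"rz":-40},
    {"grip":-0.1,"x":0,"y":0,"z":0,"rx":0,"ry":0,"rz":-50},
    {"grip":-0.1,"x":0,"y":0,"z":0,"rx":0,"ry":0,"rz":-60},
    {"grip":-0.1,"x":0,"y":0,"z":0,"rx":0,"ry":0,"rz":-70},
    {"grip":-0.1,"x":0,"y":0,"z":0,"rx":0,"ry":0,"rz":-80}
  ]
}}

```text
time_s: 20.95
tool_pos: [0.5271, -0.2051, 0.089]
orientation: [-3.106, -0.463, -0.0]
wrist_force: [0.1, 0.2, 0.2]
grip_width: 0.551
gripper_force: 0.0
```

>>> {"method": "arm_command", "body": {
  "targets": [
    {"grip":-0.1,"x":0,"y":0,"z":0,"rx":0,"ry":0,"rz":-10},
    {"grip":-0.1,"x":0,"y":0,"z":0,"rx":0,"ry":0,"rz":-20},
    {"grip":-0.1,"x":0,"y":0,"z":0,"rx":0,"ry":0,"rz":-30},
    {"grip":-0.1,"x":0,"y":0,"z":0,"rx":0,"ry":0,"rz":-40},
    {"grip":0.5,"x":0,"y":0,"z":0,"rx":0,"ry":0,"rz":-40},
    {"grip":0.5,"x":0,"y":0,"z":0,"rx":0,"ry":0,"rz":-40},
    {"grip":0.5,"x":0,"y":0,"z":0,"rx":0,"ry":0,"rz":-40},
    {"grip":0.5,"x":0,"y":0,"z":0,"rx":0,"ry":0,"rz":-40}
  ]
}}

```text
time_s: 21.95
tool_pos: [0.5269, -0.2059, 0.089]
orientation: [3.08, -0.618, -0.0]
wrist_force: [-0.7, -1.3, 0.6]
grip_width: 0.387
gripper_force: 20.0
```

```bash
python3 look.py
```

```text
21.95 [ 0.5269 -0.2059  0.089 ] [-0.7 -1.3  0.6] [-0.51186823  1.4550078 ] 0.38735822084587906 19.998976701881475
scene peg [327 242   5  13  58] [-0.0529  0.0037] ang 3.072
scene net peg 0.86 [-0.0557  0.0031] 3.086
top net peg 0.75 [-0.048   0.0003] 3.134
wrist peg [344 306  20  11 190] [-0.0416 -0.0014] ang -3.109
```

>>> {"method": "arm_command", "body": {
  "targets": [
    {"grip":0.5,"x":0,"y":0,"z":0,"rx":0,"ry":0,"rz":10},
    {"grip":0.5,"x":0,"y":0,"z":0,"rx":0,"ry":0,"rz":20},
    {"grip":0.5,"x":0,"y":0,"z":0,"rx":0,"ry":0,"rz":30},
    {"grip":0.5,"x":0,"y":0,"z":0,"rx":0,"ry":0,"rz":40},
    {"grip":0.5,"x":0,"y":0,"z":0,"rx":0,"ry":0,"rz":50},
    {"grip":0.5,"x":0,"y":0,"z":0,"rx":0,"ry":0,"rz":60},
    {"grip":0.5,"x":0,"y":0,"z":0,"rx":0,"ry":0,"rz":70},
    {"grip":0.5,"x":0,"y":0,"z":0,"rx":0,"ry":0,"rz":80}
  ]
}}

```text
time_s: 23.25
tool_pos: [0.5273, -0.206, 0.0891]
orientation: [2.753, 1.513, 0.001]
wrist_force: [-0.1, -2.2, -0.8]
grip_width: 0.39
gripper_force: 20.0
```

>>> {"method": "arm_command", "body": {
  "targets": [
    {"grip":0.5,"x":0,"y":0,"z":0,"rx":0,"ry":0,"rz":10},
    {"grip":0.5,"x":0,"y":0,"z":0,"rx":0,"ry":0,"rz":20},
    {"grip":0.5,"x":0,"y":0,"z":0,"rx":0,"ry":0,"rz":30},
    {"grip":0.5,"x":0,"y":0,"z":0,"rx":0,"ry":0,"rz":40},
    {"grip":0.5,"x":0,"y":0,"z":0,"rx":0,"ry":0,"rz":50},
    {"grip":0.5,"x":0,"y":0,"z":0,"rx":0,"ry":0,"rz":60},
    {"grip":0.5,"x":0,"y":0,"z":0,"rx":0,"ry":0,"rz":70},
    {"grip":0.5,"x":0,"y":0,"z":0,"rx":0,"ry":0,"rz":80}
  ]
}}

```text
time_s: 24.25
tool_pos: [0.5267, -0.2065, 0.0891]
orientation: [-1.136, -2.929, 0.002]
wrist_force: [-1.9, -3.8, 0.3]
grip_width: 0.387
gripper_force: 20.0
```

>>> {"method": "arm_command", "body": {
  "targets": [
    {"grip":0.5,"x":0,"y":0,"z":0,"rx":0,"ry":0,"rz":10},
    {"grip":0.5,"x":0,"y":0,"z":0,"rx":0,"ry":0,"rz":20},
    {"grip":0.5,"x":0,"y":0,"z":0,"rx":0,"ry":0,"rz":20},
    {"grip":0.5,"x":0,"y":0,"z":0,"rx":0,"ry":0,"rz":20}
  ]
}}

```text
time_s: 24.75
tool_pos: [0.5269, -0.2065, 0.0891]
orientation: [0.623, 3.079, -0.002]
wrist_force: [-1.1, -6.3, -0.8]
grip_width: 0.389
gripper_force: 20.0
```

```bash
python3 look.py
```

```text
24.75 [ 0.5269 -0.2065  0.0891] [-1.1 -6.3 -0.8] [-0.51223417 -1.68331339] 0.38918246246802474 20.0016049216174
scene peg [358 239   5   3  10] [ 0.0394 -0.022 ] ang -0.509
scene net peg 0.77 [ 0.0531 -0.0109] -0.202
top net peg 0.58 [ 0.0665 -0.0045] -0.068
wrist peg [343 306  21  11 189] [0.0406 0.0012] ang 0.03
```

>>> {"method": "arm_command", "body": {
  "targets": [
    {"grip":-0.1,"x":0,"y":0,"z":0,"rx":0,"ry":0,"rz":0},
    {"grip":-0.1,"x":0,"y":0,"z":0,"rx":0,"ry":0,"rz":0},
    {"grip":-0.1,"x":0,"y":0,"z":0,"rx":0,"ry":0,"rz":-10},
    {"grip":-0.1,"x":0,"y":0,"z":0,"rx":0,"ry":0,"rz":-20},
    {"grip":-0.1,"x":0,"y":0,"z":0,"rx":0,"ry":0,"rz":-30},
    {"grip":-0.1,"x":0,"y":0,"z":0,"rx":0,"ry":0,"rz":-40},
    {"grip":-0.1,"x":0,"y":0,"z":0,"rx":0,"ry":0,"rz":-50},
    {"grip":-0.1,"x":0,"y":0,"z":0,"rx":0,"ry":0,"rz":-60}
  ]
}}

```text
time_s: 26.05
tool_pos: [0.5271, -0.2052, 0.089]
orientation: [-2.084, -2.351, -0.001]
wrist_force: [-0.4, -0.0, 0.4]
grip_width: 0.549
gripper_force: 0.0
```

>>> {"method": "arm_command", "body": {
  "targets": [
    {"grip":-0.1,"x":0,"y":0,"z":0,"rx":0,"ry":0,"rz":-10},
    {"grip":-0.1,"x":0,"y":0,"z":0,"rx":0,"ry":0,"rz":-20},
    {"grip":-0.1,"x":0,"y":0,"z":0,"rx":0,"ry":0,"rz":-30},
    {"grip":-0.1,"x":0,"y":0,"z":0,"rx":0,"ry":0,"rz":-40},
    {"grip":-0.1,"x":0,"y":0,"z":0,"rx":0,"ry":0,"rz":-50},
    {"grip":-0.1,"x":0,"y":0,"z":0,"rx":0,"ry":0,"rz":-60},
    {"grip":-0.1,"x":0,"y":0,"z":0,"rx":0,"ry":0,"rz":-70},
    {"grip":-0.1,"x":0,"y":0,"z":0,"rx":0,"ry":0,"rz":-80}
  ]
}}

```text
time_s: 27.05
tool_pos: [0.5272, -0.2052, 0.089]
orientation: [-3.107, -0.461, -0.001]
wrist_force: [-0.7, 0.2, 0.5]
grip_width: 0.555
gripper_force: 0.0
```

>>> {"method": "arm_command", "body": {
  "targets": [
    {"grip":-0.1,"x":0,"y":0,"z":0,"rx":0,"ry":0,"rz":-10},
    {"grip":-0.1,"x":0,"y":0,"z":0,"rx":0,"ry":0,"rz":-20},
    {"grip":-0.1,"x":0,"y":0,"z":0,"rx":0,"ry":0,"rz":-30},
    {"grip":-0.1,"x":0,"y":0,"z":0,"rx":0,"ry":0,"rz":-40},
    {"grip":0.5,"x":0,"y":0,"z":0,"rx":0,"ry":0,"rz":-40},
    {"grip":0.5,"x":0,"y":0,"z":0,"rx":0,"ry":0,"rz":-40},
    {"grip":0.5,"x":0,"y":0,"z":0,"rx":0,"ry":0,"rz":-40},
    {"grip":0.5,"x":0,"y":0,"z":0,"rx":0,"ry":0,"rz":-40}
  ]
}}

```text
time_s: 28.05
tool_pos: [0.5268, -0.2061, 0.0891]
orientation: [3.08, -0.618, -0.0]
wrist_force: [-1.6, -2.6, 0.1]
grip_width: 0.388
gripper_force: 20.0
```

```bash
python3 look.py
```

```text
28.05 [ 0.5268 -0.2061  0.0891] [-1.6 -2.6  0.1] [-0.51204963  1.45504663] 0.3883942129289535 19.999260934566223
scene peg [359 239   4   3  11] [ 0.039 -0.023] ang -0.533
scene net peg 0.67 [ 0.0666 -0.0032] -0.048
top net peg 0.36 [-0.0121  0.0069] 2.621
wrist peg [271 140  34  35 859] [ 0.0545 -0.0035] ang -0.064
wrist net peg 0.8 [ 0.0552 -0.0053] -0.096
wrist net peg 0.3 [-0.0053  0.0021] 2.77
```

>>> {"method": "arm_command", "body": {
  "targets": [
    {"grip":0.5,"x":0,"y":0,"z":0,"rx":0,"ry":0,"rz":10},
    {"grip":0.5,"x":0,"y":0,"z":0,"rx":0,"ry":0,"rz":20},
    {"grip":0.5,"x":0,"y":0,"z":0,"rx":0,"ry":0,"rz":30},
    {"grip":0.5,"x":0,"y":0,"z":0,"rx":0,"ry":0,"rz":40},
    {"grip":0.5,"x":0,"y":0,"z":0,"rx":0,"ry":0,"rz":50},
    {"grip":0.5,"x":0,"y":0,"z":0,"rx":0,"ry":0,"rz":60},
    {"grip":0.5,"x":0,"y":0,"z":0,"rx":0,"ry":0,"rz":70},
    {"grip":0.5,"x":0,"y":0,"z":0,"rx":0,"ry":0,"rz":80}
  ]
}}

```text
time_s: 29.35
tool_pos: [0.5276, -0.206, 0.0891]
orientation: [2.752, 1.513, 0.002]
wrist_force: [0.1, -3.6, -0.4]
grip_width: 0.386
gripper_force: 20.0
```

>>> {"method": "arm_command", "body": {
  "targets": [
    {"grip":0.5,"x":0,"y":0,"z":0,"rx":0,"ry":0,"rz":10},
    {"grip":0.5,"x":0,"y":0,"z":0,"rx":0,"ry":0,"rz":20},
    {"grip":0.5,"x":0,"y":0,"z":0,"rx":0,"ry":0,"rz":30},
    {"grip":0.5,"x":0,"y":0,"z":0,"rx":0,"ry":0,"rz":40},
    {"grip":0.5,"x":0,"y":0,"z":0,"rx":0,"ry":0,"rz":50},
    {"grip":0.5,"x":0,"y":0,"z":0,"rx":0,"ry":0,"rz":60},
    {"grip":0.5,"x":0,"y":0,"z":0,"rx":0,"ry":0,"rz":70},
    {"grip":0.5,"x":0,"y":0,"z":0,"rx":0,"ry":0,"rz":80}
  ]
}}

```text
time_s: 30.35
tool_pos: [0.5269, -0.2062, 0.089]
orientation: [1.136, 2.929, -0.001]
wrist_force: [-2.4, -4.5, 1.0]
grip_width: 0.382
gripper_force: 20.0
```

>>> {"method": "arm_command", "body": {
  "targets": [
    {"grip":0.5,"x":0,"y":0,"z":0,"rx":0,"ry":0,"rz":10},
    {"grip":0.5,"x":0,"y":0,"z":0,"rx":0,"ry":0,"rz":20},
    {"grip":0.5,"x":0,"y":0,"z":0,"rx":0,"ry":0,"rz":25},
    {"grip":0.5,"x":0,"y":0,"z":0,"rx":0,"ry":0,"rz":25},
    {"grip":0.5,"x":0,"y":0,"z":0,"rx":0,"ry":0,"rz":25}
  ]
}}

```text
time_s: 30.98
tool_pos: [0.527, -0.2064, 0.0891]
orientation: [0.486, 3.104, -0.001]
wrist_force: [-2.4, -4.0, -0.2]
grip_width: 0.387
gripper_force: 20.0
```

```bash
python3 look.py
```

```text
30.975 [ 0.527  -0.2064  0.0891] [-2.4 -4.  -0.2] [-0.51211149 -1.77209501] 0.3872628625192092 20.000259440700745
scene peg [327 243   6  13  56] [-0.0531  0.0006] ang 3.131
scene net peg 0.56 [-0.0537  0.0019] 3.105
scene net peg 0.41 [0.017  0.0152] 0.727
top net peg 0.89 [-0.0445 -0.0035] -3.062
wrist peg [271 140  34  34 852] [-0.0556 -0.0013] ang -3.118
wrist net peg 0.63 [-0.0574  0.0014] 3.116
```

The peg is back at the pointer. I'll release, rise and look.

>>> {"method": "arm_command", "body": {
  "targets": [
    {"grip":-0.1,"x":0,"y":0,"z":0,"rx":0,"ry":0,"rz":0},
    {"grip":-0.1,"x":0,"y":0,"z":0,"rx":0,"ry":0,"rz":0},
    {"grip":-0.1,"x":0,"y":0,"z":0,"rx":0,"ry":0,"rz":0},
    {"grip":-0.1,"x":0,"y":0,"z":0.015,"rx":0,"ry":0,"rz":0},
    {"grip":-0.1,"x":0,"y":0,"z":0.05,"rx":0,"ry":0,"rz":0},
    {"grip":-0.1,"x":0,"y":0,"z":0.1,"rx":0,"ry":0,"rz":0},
    {"grip":-0.1,"x":0,"y":0,"z":0.15,"rx":0,"ry":0,"rz":0},
    {"grip":-0.1,"x":0,"y":0,"z":0.15,"rx":0,"ry":0,"rz":0}
  ]
}}

```text
time_s: 32.28
tool_pos: [0.5299, -0.2072, 0.2461]
orientation: [0.482, 3.093, -0.006]
wrist_force: [-0.1, 0.0, -1.2]
grip_width: 0.548
gripper_force: 0.0
```

```bash
python3 look.py s7
```

```text
32.275 [ 0.5299 -0.2072  0.2461] [-0.1  0.  -1.2] [-0.51145154 -1.7728413 ] 0.5475224091387528 0.0
scene peg [327 243   6  13  55] [-0.0538 -0.0003] ang -3.136
scene net peg 0.61 [-0.057  -0.0058] -3.041
top net peg 0.6 [-0.048   0.0043] 3.052
wrist peg [298 131  15  15 173] [-0.0498 -0.0039] ang -3.063
wrist net peg 0.96 [-0.0502 -0.0035] -3.072
```

View pics/s7.png

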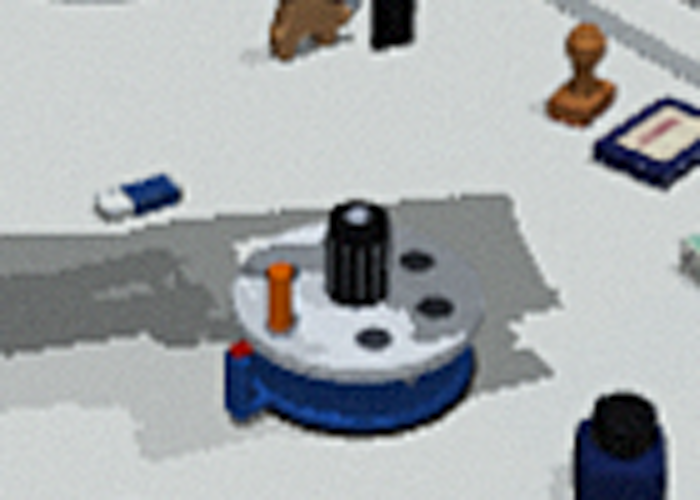

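The crop shows the reel seated flat, the peg at (280,297) in line with the red pointer at (241,350), and the hand clear. Handing in.

```bash
python3 -c "
from cell import env;print(env.finish_job())"
```

```text
the job is handed in; nothing more can be done
None
```

The job is handed in, with no verdict returned: the reel is fully home on the winder, it made one full anticlockwise turn freely, and it rests with its peg at the red pointer (within about 4 mm of the line, limit 10) at about 32 s, with the hand clear.

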